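Release the wide vial drawer with the dowel

TASK

The wide vial drawer on the lab desk has no handle: take the dowel (the long slim tool with the straight grip) from the wooden stand and push it down through the small hole behind the drawer, in the top of the wide unit, until the spring catch lets go and the drawer springs out. Then put the dowel back upright in the same hole of the stand, hanging by its collar, and let go. Leave the narrow unit's drawer shut.

Things in the scene. Friction and masses are not known exactly. Their poses are not given: they have to be found in the camera images.
- dowel_grip (a point): Centre of the dowel tool's straight grip (20 mm dia, 60 long; z up). Below it: collar 54 mm dia, 6 thick, underside 36 mm below this point; shaft 10 mm dia, tip 96 mm below. Wood, 70 g. It hangs upright by its collar in a 30 mm hole of a fixed plywood stand (top 90 mm above the desk). The stand's other hole, 110 mm off, holds a ball-knobbed tool, 57 mm tall above the stand, too short for the job.
- wide_hole (a point): Centre of the 30 mm round hole's mouth in the top (95 mm high, 6 mm sheet) of the fixed wide grey unit, 150 mm wide, 200 long; 35 mm from its rear edge, mid-way across. x points to its drawer front. A steel spring pad lies 42 mm below; pressed 8 mm or more (2.4 to 5.6 N, stop at 21) it frees the drawer; the dowel's collar meets the top at 18. The like narrow unit is 90 mm wide.
- wide_drawer (a joint): Travel of the wide unit's drawer in m: 0 shut and caught, 0.075 fully out. Once freed, a spring drives it out towards the unit's front, away from the robot, in about half a second, and it stays out.
- narrow_drawer (a joint): Travel of the narrow unit's drawer in m, same make: 0 shut, 0.075 fully out. It is to stay shut.
There are look-alikes about, which are no part of the job. What is shaped like the part that bears dowel_grip but pink is not meant.

How it is judged:
By the outcome, as a careful person would: the job done as asked, in the order asked, and still so for the second after the job is handed in, with the robot touching nothing.
It also fails if it takes over 58 s, if anything falls off the work surface, if the arm or the gripper's body presses on something with over 40 N, if the wrist force passes 120 N, or if a joint passes its speed limit or range.

ROBOT

A 7-joint arm with a two-finger parallel gripper is mounted at the origin on the work surface. World frame = base frame: x ahead of the robot, y to its left, z up, the work surface at z = 0. Lengths are in m, angles in rad, forces in N, time in s.
With the tool pointing down it reaches from about 0.425 to 0.925 m from the base axis. Payload 6.8 kg.
Tool frame: the origin (TCP) lies midway between the tips of the shut fingers; the grasp point (between the pads) lies 19 mm behind it (bot.pinch_z is the distance from the TCP to the grasp point, in m); x points along the fingers, y is the direction in which the jaws open and shut, and the axes are right-handed (so a half turn about x gives the same grasp; the last joint's range is limited). The gripper opens to 85 mm and grips with 20 to 120 N. Pads are 22 mm wide; open, the fingers measure 114 mm over their backs; the gripper's body (76 mm by 85 mm) begins 54 mm behind the grasp point. The pads swing forward as they close: fully open they stand 13 mm farther back than shut.
Start: joints at [1.075, 0.477, 0.022, 1.555, -0.011, 1.109, -0.083], TCP at [0.255, -0.625, 0.231] pointing down, gripper open.
Joint ranges: [-2.96, 2.96], [-0.34, 2.1], [-1.41, 1.46], [0.24, 2.44], [-1.37, 4.51], [0.17, 1.92], [-2.96, 2.96]. Speed limits (rad/s): [2.39, 2.39, 3.14, 3.14, 3.14, 3.14, 3.14].

INTERFACE

Orientations are given as a unit quaternion [w, x, y, z].
In Python, from station import bot gives the robot as it stands. The module is installed in compiled form; this text tells all that it offers.
- The arm moves only by the tool step_arm, never from a script. Its argument "plan" is a list of rows, each a list of 6 numbers: the shift along the tool's x, y, z in units of 40 mm (1.0 is 40 mm), then the turn, a rotation vector about the tool's x, y, z in units of 360 degrees (1.0 is 360 degrees). In form: [[dx, dy, dz, ax, ay, az], ...]. A call has 1 to 8 rows; each row shifts and turns the commanded pose from where the row before left it, along the tool's axes as they then stand; what a row does not reach is not made up. A row lasts 1/8 s, in which the tool goes at most 62.5 mm and 10.7 degrees, less where a joint would pass 70% of its speed; a pose out of reach is approached as far as the arm can. A call with a number of a shift or a turn outside -1 to 1 is refused whole. A call with a gripper value outside its range is refused whole. "fingers" is the closure, from -1 (fully open) to 1 (shut), set as the call begins (left out, the last holds). The fingers move at their own pace and stop on an object; "force" is the grip in N (left out, the last holds). Time passes only in rows, so rows that do not move let the fingers close. It gives the time, the measured TCP pose, the force and the opening at its end, in the units of the state.
- bot.get_obs(): the state, without advancing time (a new reading comes with each control period).
- bot.read_camera(name): name is "scene" or "top" or "wrist"; returns (picture, depth): 420x560x3 uint8, red, green, blue; 420x560 float32, m along the optical axis (not along the pixel's ray), 0 where there is no reading.
- bot.camera_model(name): a dict with "mtx" (3x3 intrinsics, pixels), "origin" and "rotation" of the camera in the world; the wrist camera has in their place "T_tool_cam" (4x4, takes a point from camera to tool coordinates, whose origin is the TCP and whose axes are the tool frame's). Camera axes: x right, y up, looking along -z (the intrinsics and any distortion apply to the point x, -y, -z); pixel columns grow to the right and rows downward; lengths in m; the calibration is good to about 2 mm. A picture is of the moment at which its call begins: read the wrist's pose just before it. camera_model takes no time and is no camera call.
- bot.hand_in(): hands the job in, once; it reports no verdict.
The state is a dict: "t": time; "q": joint angles; "joint_vel": joint speeds; "joint_torque": joint torques, N m; "eef_pos": TCP position; "tool_rot": TCP orientation; "contact_force": force on the tool from outside, world axes, zero at the start; "torque": the same for the moment, N m; "gripper_width": opening from 0.0 (shut) to 1.0 (fully open).
Only numpy, scipy, OpenCV 4.12 (cv2) and the standard library are available. Lean on these libraries where they do the work, as an engineer would, in place of code of your own. Each camera call takes 0.05 s, during which the arm holds its last target.

## Working session

There is one attempt and no reset: what is moved stays moved. The work goes in short steps, Python scripts to look and compute and a tool call to move; the robot and the scene stay as the last step left them, time stands still between calls to the robot, and variables do not carry over. Pictures are saved under pics/ and viewed, and the job is handed in when it is done.

Besides the shell and the picture viewer there is one more tool, called after ">>>" as name(argument=value, ...), one argument or row to a line, values as JSON. step_arm: Moves the arm, as the interface text tells. Shifts and turns lie within -1 to 1; 1 stands for 40 mm of shift or 360 degrees of turn. Its arguments: {"type":"object","properties":{"plan":{"type":"array"},"fingers":{"type":"number"},"force":{"type":"number"}},"required":["plan"]}

```bash
mkdir -p pics; ls
cat > h.py <<'E'
import numpy as np, cv2
from station import bot
from scipy.spatial.transform import Rotation as R
def model(name,obs=None):
    m=bot.camera_model(name)
    K=np.array(m["mtx"])
    if "T_tool_cam" in m:
        T=np.array(m["T_tool_cam"]); q=obs["tool_rot"]; Rt=R.from_quat([q[1],q[2],q[3],q[0]]).as_matrix()
        return K, Rt@T[:3,:3], Rt@T[:3,3]+np.array(obs["eef_pos"]), m
    return K, np.array(m["rotation"]).reshape(3,3), np.array(m["origin"]), m
def cloud(name,d,obs=None):
    K,Rc,o,m=model(name,obs)
    v,u=np.mgrid[:d.shape[0],:d.shape[1]]
    x=(u-K[0,2])/K[0,0]*d; y=(v-K[1,2])/K[1,1]*d
    P=np.stack([x,-y,-d],-1)@Rc.T+o
    return P
E
python3 - <<'E'
from h import *
o=bot.get_obs(); print(o)
for n in ["scene","top","wrist"]:
    o=bot.get_obs()
    p,d=bot.read_camera(n); cv2.imwrite(f"pics/{n}0.png",p[:,:,::-1]); np.save(f"{n}0.npy",d); 
    print(n,bot.camera_model(n))
np.save("p0.npy",p)
print(bot.pinch_z)
E
```

```text
pics
{'t': 0.0, 'q': array([ 1.07490595,  0.4777899 ,  0.02232214,  1.55644319, -0.01148361,
        1.10932742, -0.08310298]), 'joint_vel': array([ 0.00144403,  0.00135571, -0.0017282 , -0.00029784, -0.00099842,
       -0.00188088,  0.00057496]), 'joint_torque': array([-1.33371987e-04, -5.96449900e+01,  1.60761058e+00, -2.81192923e+01,
        1.24613161e-02,  9.38696845e-03,  8.71156203e-06]), 'eef_pos': array([ 0.25501287, -0.62432991,  0.23033572]), 'tool_rot': array([-0.13563493, -0.69367861, -0.13688812,  0.69402795]), 'contact_force': array([ 0.0795218 , -0.01403365,  0.73720805]), 'torque': array([ 0.02006587, -0.00974014,  0.04482703]), 'gripper_width': 1.0008597848271366}
scene {'mtx': array([[456.42023432,   0.        , 279.63260106],
       [  0.        , 456.42023432, 206.20373259],
       [  0.        ,   0.        ,   1.        ]]), 'origin': array([0.93661514, 0.35519468, 0.82273156]), 'rotation': array([0.31722949, 0.10444232, 0.27392182, 0.90190026])}
top {'mtx': array([[523.47528289,   0.        , 268.16973567],
       [  0.        , 523.47528289, 207.96894831],
       [  0.        ,   0.        ,   1.        ]]), 'origin': array([ 0.49870739, -0.00148994,  1.14600796]), 'rotation': array([-0.70092011, -0.04928822,  0.04442512,  0.71014652])}
wrist {'mtx': array([[360.07297559,   0.        , 277.98945596],
       [  0.        , 360.07297559, 213.7553211 ],
       [  0.        ,   0.        ,   1.        ]]), 'T_tool_cam': array([[-1.45049424e-03,  2.98840374e-01, -9.54302010e-01,
        -1.42032643e-01],
       [ 9.99998809e-01,  9.36070409e-04, -1.22682010e-03,
        -5.55178574e-04],
       [ 5.26670496e-04, -9.54302653e-01, -2.98841376e-01,
        -7.55034749e-02],
       [ 0.00000000e+00,  0.00000000e+00,  0.00000000e+00,
         1.00000000e+00]])}
0.0187
```

```bash
sed -i 's/return K, np.array(m\["rotation"\]).reshape(3,3), /q=m["rotation"]; return K, R.from_quat([q[1],q[2],q[3],q[0]]).as_matrix(), /' h.py
python3 - <<'E'
from h import *
o=bot.get_obs();q=o["tool_rot"];print(R.from_quat([q[1],q[2],q[3],q[0]]).as_matrix().round(3))
for n in ["scene","top"]:
    P=cloud(n,np.load(n+"0.npy")); np.save(n+"P.npy",P); print(n,P[::70,::80].round(2).tolist())
E
```

```text
[[-0.001  0.378 -0.926]
 [ 0.001 -0.926 -0.378]
 [-1.    -0.001  0.   ]]
scene [[[0.76, -1.33, -0.07], [0.33, -2.03, -0.57], [0.41, -0.84, 0.04], [0.18, -0.76, -0.0], [-0.02, -0.6, -0.0], [-0.21, -0.44, 0.0], [-1.31, -0.71, -0.54]], [[0.89, -0.88, 0.0], [0.72, -0.75, 0.0], [0.55, -0.62, -0.0], [0.39, -0.47, 0.01], [0.21, -0.35, -0.0], [0.03, -0.22, -0.0], [0.07, 0.01, 0.16]], [[0.98, -0.63, 0.0], [0.83, -0.52, -0.0], [0.68, -0.4, 0.0], [0.58, -0.21, 0.1], [0.38, -0.16, -0.0], [0.23, -0.04, -0.0], [0.08, 0.08, 0.01]], [[1.16, -1.15, -0.75], [0.92, -0.33, 0.0], [0.78, -0.22, 0.0], [0.65, -0.11, 0.0], [0.52, -0.01, 0.0], [0.38, 0.1, 0.0], [0.24, 0.21, -0.0]], [[1.27, -0.84, -0.75], [0.99, -0.18, 0.0], [0.87, -0.08, -0.0], [0.75, 0.02, 0.0], [0.63, 0.12, 0.0], [0.55, 0.23, 0.1], [0.38, 0.31, 0.0]], [[1.36, -0.59, -0.75], [1.15, -0.42, -0.75], [0.94, 0.04, -0.0], [0.83, 0.13, 0.0], [0.72, 0.22, -0.0], [0.6, 0.31, 0.0], [0.49, 0.4, -0.0]]]
top [[[1.58, 1.04, -0.75], [1.57, 0.73, -0.75], [1.57, 0.42, -0.75], [1.57, 0.11, -0.76], [1.56, -0.2, -0.75], [1.55, -0.51, -0.75], [1.54, -0.81, -0.74]], [[0.98, 0.62, -0.0], [0.98, 0.44, -0.0], [0.97, 0.25, 0.0], [0.97, 0.07, 0.0], [0.5, -0.0, 1.15], [0.97, -0.3, -0.0], [0.96, -0.48, -0.0]], [[0.81, 0.61, 0.0], [0.81, 0.43, 0.0], [0.81, 0.25, 0.0], [0.81, 0.07, 0.0], [0.8, -0.11, 0.0], [0.8, -0.29, -0.0], [0.8, -0.47, 0.0]], [[0.66, 0.6, -0.01], [0.65, 0.42, -0.0], [0.64, 0.22, 0.1], [0.65, 0.07, 0.0], [0.65, -0.11, -0.0], [0.63, -0.26, 0.09], [0.64, -0.46, 0.0]], [[0.5, 0.59, 0.0], [0.5, 0.42, 0.0], [0.5, 0.22, 0.09], [0.49, 0.07, -0.0], [0.49, -0.11, -0.0], [0.49, -0.28, 0.0], [0.49, -0.45, 0.0]], [[0.35, 0.58, -0.0], [0.35, 0.41, -0.01], [0.35, 0.24, -0.0], [0.35, 0.07, 0.0], [0.35, -0.1, 0.02], [0.34, -0.27, -0.0], [0.34, -0.43, 0.02]]]
```

View pics/scene0.png

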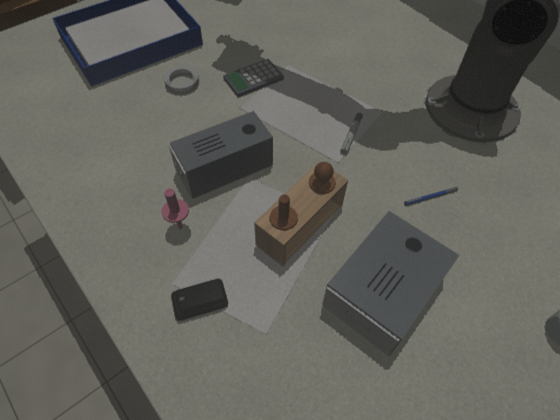

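View pics/top0.png

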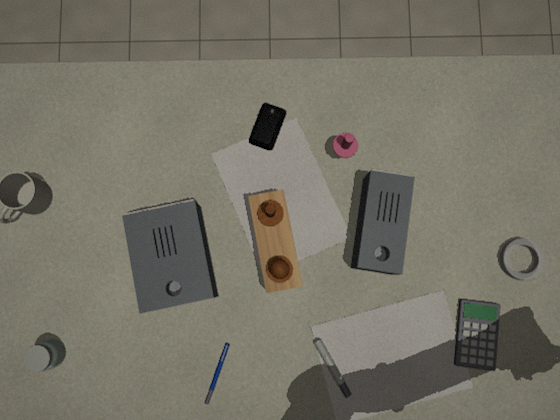

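View pics/wrist0.png

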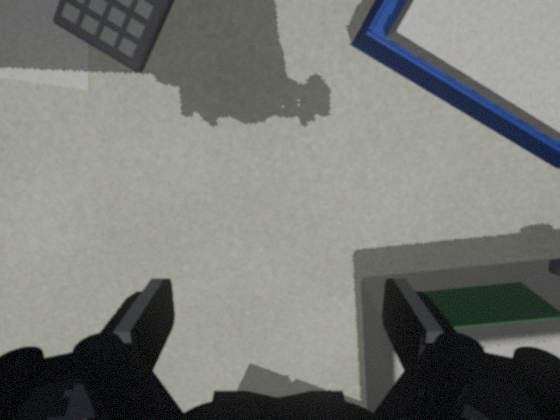

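Candidates for the dowel: the brown straight-gripped tool, scene (284,208) / top (270,212), which fits; the ball-knobbed tool, scene (323,175) / top (279,268); the pink look-alike, scene (175,208) / top (346,145). For the unit: the wide one at scene (395,275) / top (170,255), against the narrow one at scene (222,155) / top (385,222). I'll check this with crops and measurements.

Run:
```python
from h import *
def feat(n,box):
    P=np.load(n+"P.npy"); u0,v0,u1,v1=box; return P[v0:v1,u0:u1].reshape(-1,3)
for n,boxd,boxh,boxs,boxu in [("scene",(255,180,320,235),(395,230,432,258),(240,150,355,265),(320,200,465,355)),("top",(245,185,305,235),(158,272,190,304),(240,180,310,300),(115,190,225,320))]:
    p=feat(n,boxd)
    g=p[(p[:,2]>0.115)&(p[:,2]<.19)]; print(n,"grip",len(g),g.mean(0).round(4),g.min(0).round(4),g.max(0).round(4))
    t=g[g[:,2]>g[:,2].max()-.006]; print(" top",len(t),t.mean(0).round(4),t.min(0).round(4),t.max(0).round(4))
    c=p[(p[:,2]>0.0925)&(p[:,2]<.100)];print(" collar",len(c),np.median(c,0).round(4),((c.min(0)+c.max(0))/2).round(4),np.ptp(c,axis=0).round(3))
    h=feat(n,boxh); print(" hole pts z",np.percentile(h[:,2],[0,5,20,50,95]).round(3))
    u=feat(n,boxu); u=u[(u[:,2]>.09)&(u[:,2]<.1)]; r=cv2.minAreaRect(u[:,:2].astype(np.float32)); print(" unit",np.median(u[:,2]).round(4),r)
    s=feat(n,boxs); s=s[(s[:,2]>.085)&(s[:,2]<.0925)]; print(" stand",np.median(s[:,2]).round(4),cv2.minAreaRect(s[:,:2].astype(np.float32)))
    # hole by depth/dark pixels projected onto top plane
    img=cv2.imread(f"pics/{n}0.png"); u0,v0,u1,v1=boxh; cr=img[v0:v1,u0:u1].max(2)
    P=np.load(n+"P.npy")[v0:v1,u0:u1]
    m=(P[...,2]<.09); vv,uu=np.nonzero(m); print(" hole px",uu.mean()+u0,vv.mean()+v0,len(uu))
    m2=np.uint8(cr<cr.max()*0.55); 
    cv2.imwrite(f"pics/{n}_hole.png",cv2.resize(img[v0-10:v1+10,u0-10:u1+10],None,fx=8,fy=8,interpolation=cv2.INTER_CUBIC))
    u0,v0,u1,v1=boxd
    cv2.imwrite(f"pics/{n}_dow.png",cv2.resize(img[v0-10:v1+10,u0-10:u1+10],None,fx=7,fy=7,interpolation=cv2.INTER_CUBIC))
```

```text
scene grip 204 [0.6311 0.0058 0.1428] [ 0.5313 -0.0077  0.1156] [0.6389 0.0128 0.1588]
 top 81 [0.6292 0.003  0.1556] [ 0.6181 -0.0076  0.1531] [0.6382 0.012  0.1588]
 collar 530 [0.6282 0.0029 0.0957] [0.5963 0.0049 0.0962] [0.151 0.074 0.007]
 hole pts z [-0.003  0.026  0.09   0.094  0.097]
 unit 0.0947 ((0.5568317770957947, 0.1544465273618698), (0.20636498928070068, 0.26333704590797424), 11.271970748901367)
 stand 0.0897 ((0.5899226069450378, -0.017262354493141174), (0.2225622981786728, 0.2667411267757416), 38.411048889160156)
 hole px 416.1666666666667 242.1095238095238 210
top grip 102 [0.6285 0.0007 0.1514] [ 0.6201 -0.0086  0.1195] [0.6388 0.0106 0.1596]
 top 70 [0.6298 0.001  0.1558] [ 0.6211 -0.0085  0.1537] [0.6388 0.0106 0.1596]
 collar 483 [0.6263 0.0014 0.0952] [6.28e-01 5.00e-04 9.62e-02] [0.084 0.082 0.007]
 hole pts z [-0.004  0.049  0.091  0.094  0.097]
 unit 0.0945 ((0.5476791858673096, 0.20888936519622803), (0.20340628921985626, 0.1511462926864624), 11.303535461425781)
 stand 0.0894 ((0.5748175978660583, -0.007884729653596878), (0.20010033249855042, 0.07384117692708969), 10.06579875946045)
 hole px 173.99447513812154 287.37016574585635 181
```

View pics/scene_dow.png

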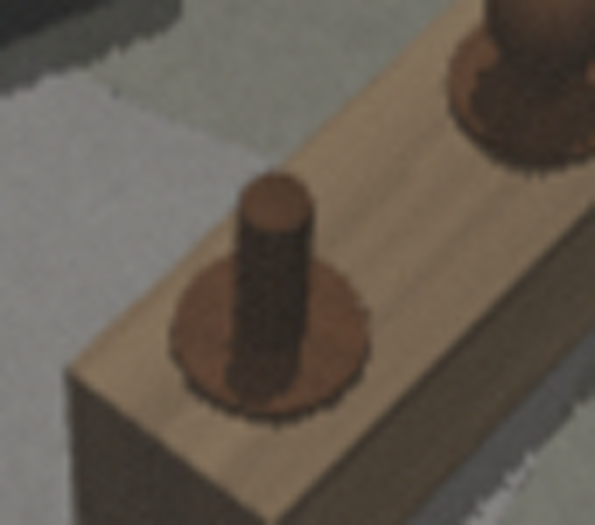

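View pics/top_hole.png

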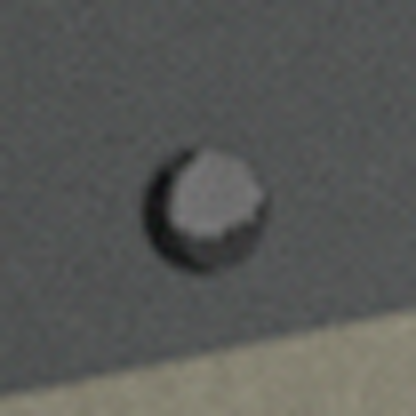

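View pics/scene_hole.png

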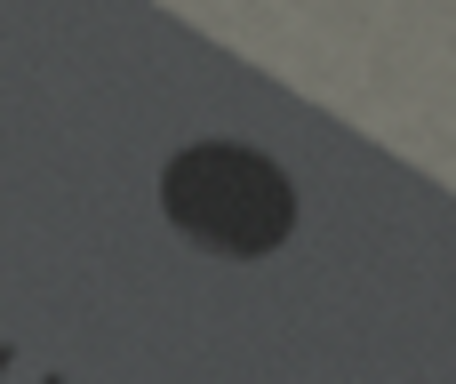

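View pics/top_dow.png

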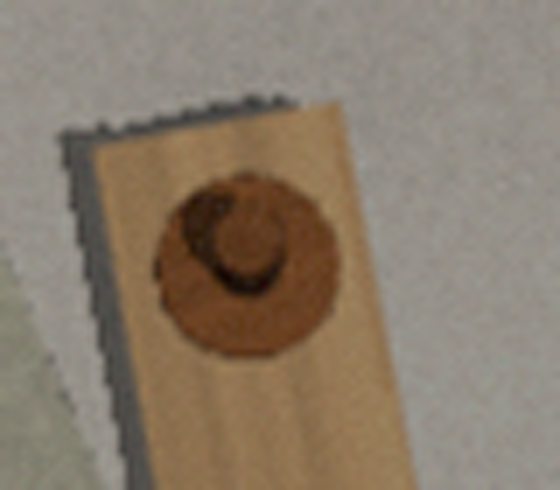

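```bash
cat >> h.py <<'E'
def ray(n,u,v,obs=None):
    K,Rc,o,_=model(n,obs); d=Rc@np.array([(u-K[0,2])/K[0,0],-(v-K[1,2])/K[1,1],-1.]); return o,d/np.linalg.norm(d)
def tri(rs):
    A=sum(np.eye(3)-np.outer(d,d) for o,d in rs); b=sum((np.eye(3)-np.outer(d,d))@o for o,d in rs)
    p=np.linalg.solve(A,b); return p,[np.linalg.norm((np.eye(3)-np.outer(d,d))@(p-o)) for o,d in rs]
def atz(r,z): o,d=r; return o+d*(z-o[2])/d[2]
E
python3 - <<'E'
from h import *
for nm,s,t,z in [("griptop",(283.9,198.4),(270.1,208.4),.156),("collar",(283.2,217),(270.1,212.6),.096),("hole",(413.1,244.1),(173.3,287.6),.095)]:
    r=[ray("scene",*s),ray("top",*t)]; p,e=tri(r); print(nm,p.round(4),np.round(e,4),atz(r[0],z).round(4),atz(r[1],z).round(4))
d=R.from_euler("z",11.3,degrees=True).as_matrix()@[1,0,0]
print(np.array([.5477,.2089])-.065*d[:2])
E
```

```text
griptop [0.6292 0.0016 0.1561] [0.0011 0.0011] [0.6285 0.0024 0.156 ] [0.63   0.0008 0.156 ]
collar [0.6289 0.0017 0.0945] [0.0009 0.0009] [0.629  0.0031 0.096 ] [0.6293 0.0011 0.096 ]
hole [0.4813 0.196  0.0967] [0.001 0.001] [0.4796 0.1964 0.095 ] [0.4818 0.1955 0.095 ]
[0.48396005 0.1961635 ]
```

Both views agree: the grip top is at about (0.629, 0.002, 0.156) and the hole mouth at (0.4815, 0.196, 0.096), which match the given heights. The crops show a brown straight grip over a collar (the pink and ball-knobbed tools ruled out), and the unit is 203 x 151 mm, so it is the wide one. I'll turn the jaws across the stand, then approach.

>>> step_arm(
  plan=[
    [0,0,0,0.017,0,0],
    [0,0,0,0.017,0,0],
    [0,-0.4,-0.35,0,0,0],
    [0,-0.86,-0.745,0,0,0],
    [0,-0.86,-0.745,0,0,0],
    [0,-0.86,-0.745,0,0,0],
    [0,-0.86,-0.745,0,0,0],
    [0,-0.86,-0.745,0,0,0],
  ],
  fingers=-1,
)

```text
t: 1.15
eef_pos: [0.3843, -0.4084, 0.2313]
tool_rot: [0.063, 0.704, 0.063, -0.704]
contact_force: [0.7, 0.5, -0.4]
gripper_width: 0.998
```

>>> step_arm(
  plan=[
    [0,-0.86,-0.745,0,0,0],
    [0,-0.86,-0.745,0,0,0],
    [0,-0.86,-0.745,0,0,0],
    [0,-0.86,-0.745,0,0,0],
    [0,-0.86,-0.745,0,0,0],
    [0,-0.86,-0.745,0,0,0],
    [0,-0.86,-0.745,0,0,0],
    [0,0,0,0,0,0],
  ],
)

```text
t: 2.15
eef_pos: [0.5482, -0.1319, 0.2313]
tool_rot: [0.065, 0.704, 0.066, -0.704]
contact_force: [-1.1, -0.2, -0.1]
gripper_width: 0.994
```

```bash
cat >> h.py <<'E'
def go(tgt,yaw=None):
    o=bot.get_obs(); q=o["tool_rot"]; M=R.from_quat([q[1],q[2],q[3],q[0]]).as_matrix()
    print("t",o["t"],"tcp",o["eef_pos"].round(4),"F",o["contact_force"].round(1),"w",round(o["gripper_width"],3),"q",o["q"].round(2))
    print("R",M.round(3).tolist()); d=M.T@(np.array(tgt)-o["eef_pos"]); print("delta tool mm",(d*1000).round(1),"units",(d/.04).round(3))
    return o
E
python3 - <<'E'
from h import *
o=go([.629,.0016,.231])
p,d=bot.read_camera("wrist"); cv2.imwrite("pics/w1.png",p[:,:,::-1]); np.save("w1.npy",d)
P=cloud("wrist",d,o).reshape(-1,3)
c=P[(abs(P[:,0]-.629)<.04)&(abs(P[:,1])<.04)]
t=c[(c[:,2]>.15)&(c[:,2]<.165)]; print(len(t),t.mean(0),(t.min(0)+t.max(0))/2,np.ptp(t,axis=0))
E
```

```text
t 2.15 tcp [ 0.5482 -0.1319  0.2313] F [-1.1 -0.2 -0.1] w 0.994 q [ 0.28  0.3  -0.18  1.82  0.06  1.03 -1.32]
R [[0.001, 0.184, -0.983], [0.002, -0.983, -0.184], [-1.0, -0.002, -0.001]]
delta tool mm [   0.7 -116.4 -104. ] units [ 0.017 -2.91  -2.599]
1168 [0.62843289 0.00116857 0.15469309] [0.62839076 0.00196087 0.15399786] [0.01993788 0.019496   0.0079519 ]
```

View pics/w1.png

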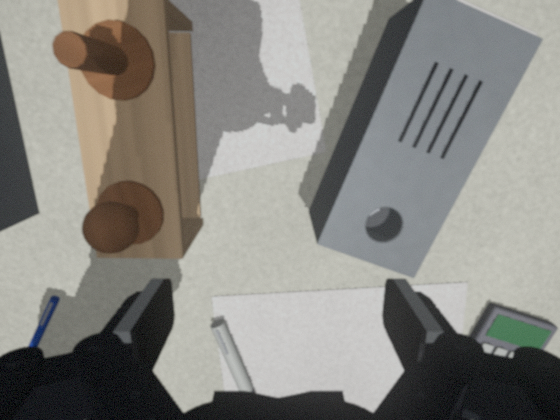

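>>> step_arm(
  plan=[
    [0,-0.5,-0.45,0,0,0],
    [0,-0.8,-0.7,0,0,0],
    [0,-0.8,-0.7,0,0,0],
    [0,-0.5,-0.45,0,0,0],
    [0,-0.3,-0.3,0,0,0],
    [0,0,0,0,0,0],
    [0,0,0,0,0,0],
  ],
)

```text
t: 3.08
eef_pos: [0.6286, -0.0078, 0.2312]
tool_rot: [-0.061, -0.704, -0.06, 0.705]
contact_force: [0.1, -0.4, -0.4]
gripper_width: 0.997
```

Run:
```python
from h import *
o=go([.6287,.0016,.112])
p,d=bot.read_camera("wrist"); cv2.imwrite("pics/w2.png",p[:,:,::-1]); np.save("w2.npy",d)
P=cloud("wrist",d,o).reshape(-1,3)
c=P[(abs(P[:,0]-.629)<.04)&(abs(P[:,1])<.04)]
t=c[(c[:,2]>.15)&(c[:,2]<.165)]; print(len(t),t.mean(0),(t.min(0)+t.max(0))/2,np.ptp(t,axis=0))
```

```text
t 3.075 tcp [ 0.6286 -0.0078  0.2312] F [ 0.1 -0.4 -0.4] w 0.997 q [ 0.08  0.41 -0.22  1.66  0.1   1.08 -1.57]
R [[-0.001, 0.171, -0.985], [-0.001, -0.985, -0.171], [-1.0, 0.001, 0.001]]
delta tool mm [119.2  -9.4  -1.8] units [ 2.98  -0.235 -0.045]
734 [0.62944315 0.00280483 0.15495149] [0.6288117  0.00279529 0.15357311] [0.01931661 0.01935372 0.00712284]
```

View pics/w2.png

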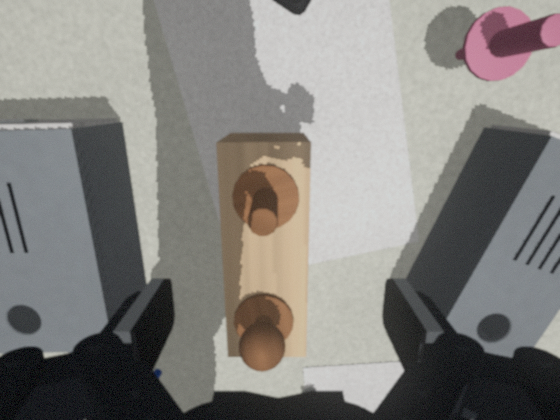

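The tool is now over the dowel: grip top at pixel (263,222), ball tool at (262,340), pink one at the upper right. I'll centre and go down.

>>> step_arm(
  plan=[
    [0,-0.245,-0.045,0,0,0],
    [0.5,0,0,0,0,0],
    [0.7,0,0,0,0,0],
    [0.7,0,0,0,0,0],
    [0.6,0,0,0,0,0],
    [0.48,0,0,0,0,0],
    [0,0,0,0,0,0],
    [0,0,0,0,0,0],
  ],
)

```text
t: 4.12
eef_pos: [0.63, 0.0042, 0.113]
tool_rot: [0.061, 0.705, 0.062, -0.704]
contact_force: [-0.4, -0.7, 0.6]
gripper_width: 1.0
```

Run:
```python
from h import *
o=go([.629,.002,.112])
p,d=bot.read_camera("wrist"); cv2.imwrite("pics/w3.png",p[:,:,::-1])
p,d=bot.read_camera("scene"); cv2.imwrite("pics/s3.png",cv2.resize(p[120:290,200:400,::-1],None,fx=3,fy=3))
```

```text
t 4.125 tcp [0.63   0.0042 0.113 ] F [-0.4 -0.7  0.6] w 1.0 q [ 0.05  0.54 -0.21  1.76  0.14  0.86 -1.62]
R [[0.001, 0.173, -0.985], [0.0, -0.985, -0.173], [-1.0, 0.0, -0.001]]
delta tool mm [1.  2.  1.4] units [0.025 0.05  0.034]
```

View pics/w3.png

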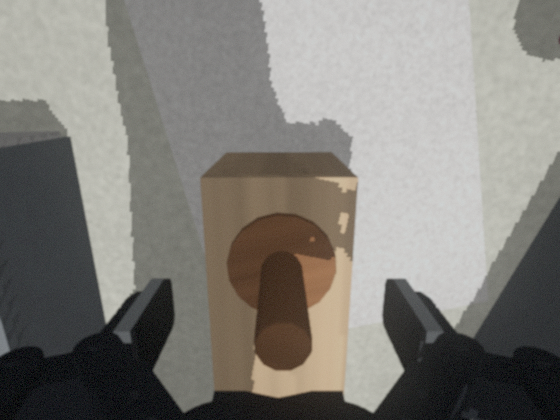

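View pics/s3.png

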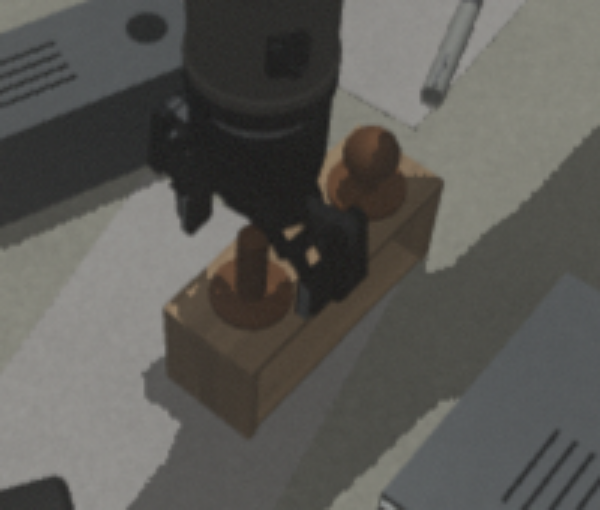

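The grip sits centred between the pads (top at pixel (283,342), predicted (278,344)). I'll close, with a 1.6 mm correction.

>>> step_arm(
  plan=[
    [0,0.04,0,0,0,0],
    [0,0,0,0,0,0],
  ],
)

```text
t: 4.47
eef_pos: [0.6299, 0.0022, 0.1126]
tool_rot: [0.061, 0.705, 0.061, -0.704]
contact_force: [-0.5, -0.2, -0.4]
gripper_width: 0.996
```

>>> step_arm(
  plan=[
    [0,0,0,0,0,0],
    [0,0,0,0,0,0],
    [0,0,0,0,0,0],
    [0,0,0,0,0,0],
    [0,0,0,0,0,0],
    [0,0,0,0,0,0],
    [0,0,0,0,0,0],
    [0,0,0,0,0,0],
  ],
  fingers=1,
  force=60,
)

```text
t: 5.48
eef_pos: [0.6298, 0.0025, 0.1122]
tool_rot: [0.061, 0.705, 0.061, -0.704]
contact_force: [1.0, 0.6, 1.7]
gripper_width: 0.216
```

Run:
```python
from h import *
o=go([.629,.002,.112])
p,d=bot.read_camera("wrist"); cv2.imwrite("pics/w4.png",p[:,:,::-1])
```

```text
t 5.475 tcp [0.6298 0.0025 0.1122] F [1.  0.6 1.7] w 0.216 q [ 0.05  0.54 -0.21  1.76  0.14  0.86 -1.62]
R [[0.0, 0.173, -0.985], [0.0, -0.985, -0.173], [-1.0, 0.0, -0.0]]
delta tool mm [0.2 0.3 0.9] units [0.006 0.009 0.022]
```

View pics/w4.png

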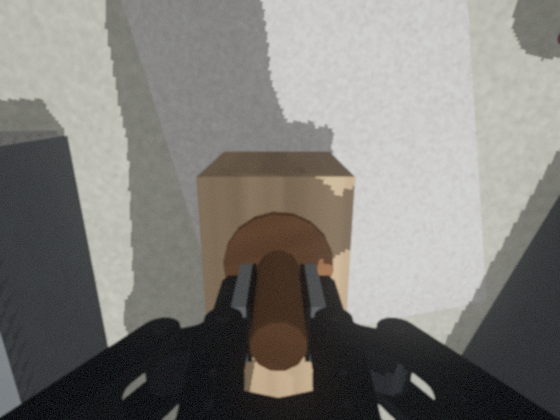

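Grasped (opening ≈18 mm; home TCP 0.6298, 0.0025, 0.1122). Next, straight up.

>>> step_arm(
  plan=[
    [-0.2,0,0,0,0,0],
    [-0.4,0,0,0,0,0],
    [-0.5,0,0,0,0,0],
    [-0.5,0,0,0,0,0],
    [-0.5,0,0,0,0,0],
    [-0.5,0,0,0,0,0],
    [-0.3,0,0,0,0,0],
    [0,0,0,0,0,0],
  ],
)

```text
t: 6.52
eef_pos: [0.6303, 0.0025, 0.2296]
tool_rot: [0.062, 0.705, 0.061, -0.704]
contact_force: [0.4, -0.8, -1.6]
gripper_width: 0.22
```

Run:
```python
from h import *
o=go([.482,.196,.225])
p,d=bot.read_camera("wrist"); cv2.imwrite("pics/w5.png",p[:,:,::-1])
p,d=bot.read_camera("scene"); cv2.imwrite("pics/s5.png",cv2.resize(p[90:290,200:400,::-1],None,fx=3,fy=3))
```

```text
t 6.525 tcp [0.6303 0.0025 0.2296] F [ 0.4 -0.8 -1.6] w 0.22 q [ 0.06  0.41 -0.22  1.66  0.1   1.08 -1.59]
R [[0.003, 0.173, -0.985], [0.0, -0.985, -0.173], [-1.0, 0.0, -0.002]]
delta tool mm [   4.3 -216.2  112.5] units [ 0.107 -5.406  2.813]
```

View pics/w5.png

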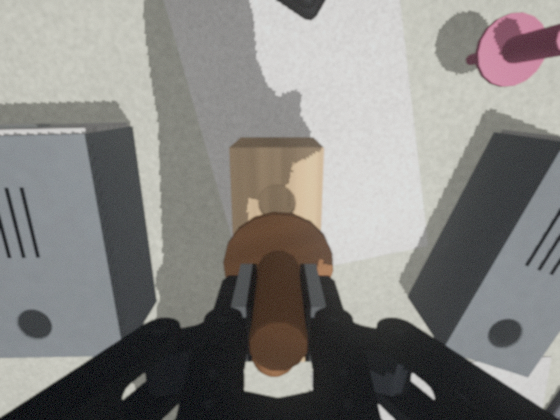

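View pics/s5.png

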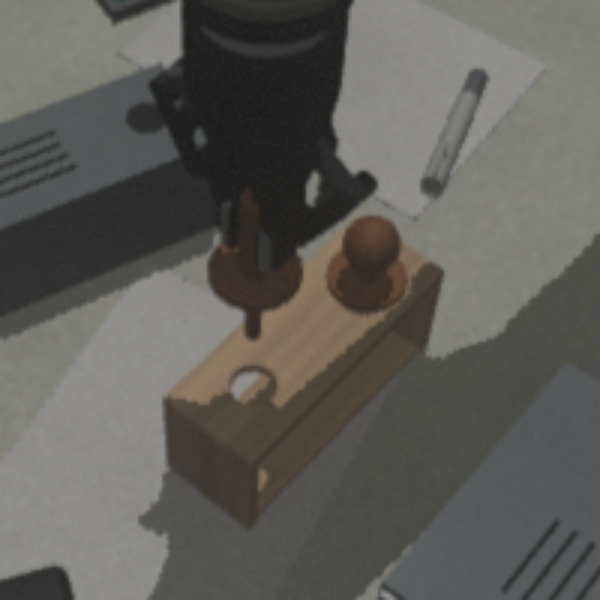

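The dowel is held upright, clear of the stand, and the empty hole shows at scene pixel (284,218). Moving it over the wide unit's hole.

>>> step_arm(
  plan=[
    [0,-0.4,0.21,0,0,0],
    [0,-0.8,0.42,0,0,0],
    [0,-0.8,0.42,0,0,0],
    [0,-0.8,0.42,0,0,0],
    [0,-0.8,0.42,0,0,0],
    [0,-0.8,0.42,0,0,0],
    [0,-0.7,0.35,0,0,0],
    [0,-0.3,0.15,0,0,0],
  ],
)

```text
t: 7.62
eef_pos: [0.4792, 0.1978, 0.2277]
tool_rot: [-0.063, -0.704, -0.063, 0.705]
contact_force: [0.6, -0.9, -1.3]
gripper_width: 0.218
```

>>> step_arm(
  plan=[
    [0,0,0,0,0,0],
    [0,0,0,0,0,0],
  ],
)

```text
t: 7.88
eef_pos: [0.4822, 0.1945, 0.2279]
tool_rot: [0.061, 0.704, 0.061, -0.704]
contact_force: [0.2, -0.2, -0.7]
gripper_width: 0.219
```

Run:
```python
from h import *
print(atz(ray("scene",284.1,217.8),.09))
o=go([.482,.196,.225])
for n in ["wrist","scene","top"]:
    p,d=bot.read_camera(n); cv2.imwrite(f"pics/{n}6.png",p[:,:,::-1]); np.save(f"{n}6.npy",d)
a=cv2.imread("pics/scene6.png")[150:330,320:500]; cv2.imwrite("pics/s6c.png",cv2.resize(a,None,fx=3,fy=3))
```

```text
[0.62627858 0.00267188 0.09      ]
t 7.875 tcp [0.4822 0.1945 0.2279] F [ 0.2 -0.2 -0.7] w 0.219 q [-0.21  0.25 -0.34  1.91  0.1   1.   -1.99]
R [[0.0, 0.172, -0.985], [-0.001, -0.985, -0.172], [-1.0, 0.001, 0.0]]
delta tool mm [ 2.9 -1.5 -0.1] units [ 0.073 -0.037 -0.002]
```

View pics/s6c.png

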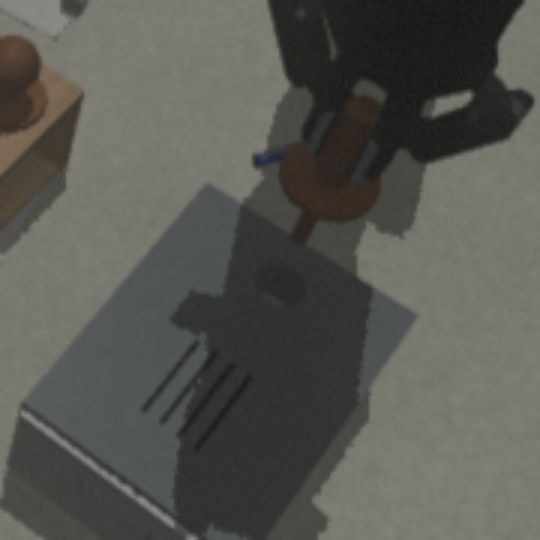

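View pics/wrist6.png

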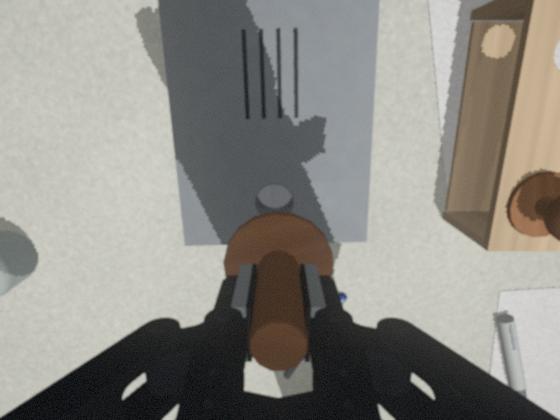

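```bash
cat >> h.py <<'E'
def proj(n,p,obs=None):
    K,Rc,o,_=model(n,obs); c=Rc.T@(np.array(p)-o); return (K[0,2]+K[0,0]*c[0]/-c[2], K[1,2]-K[1,1]*c[1]/-c[2])
E
python3 - <<'E'
from h import *
o=bot.get_obs(); T=o["eef_pos"]
for nm,dz in [("griptop",.0438),("collar top",-.0162),("tip",-.0822)]: print(nm,np.round(proj("scene",T+[0,0,dz]),1),np.round(proj("top",T+[0,0,dz]),1))
a=np.linspace(0,2*np.pi,17)
for c in [(.4815,.196),(.482,.1945)]:
  q=np.array([proj("wrist",[c[0]+.015*np.cos(t),c[1]+.015*np.sin(t),.095],o) for t in a]); print(q.min(0),q.max(0))
P=cloud("scene",np.load("scene6.npy")); 
w=cv2.imread("pics/wrist6.png")[150:290,200:360]; cv2.imwrite("pics/w6c.png",cv2.resize(w,None,fx=5,fy=5,interpolation=cv2.INTER_CUBIC))
E
```

```text
griptop [441.1 186.7] [153.8 289.4]
collar top [429.7 208.8] [161.4 288.6]
tip [418.8 229.9] [168.7 287.9]
[257.39008399 183.14898697] [294.7351071  219.17273708]
[259.36565194 182.85094157] [296.70869145 218.89225988]
```

View pics/w6c.png

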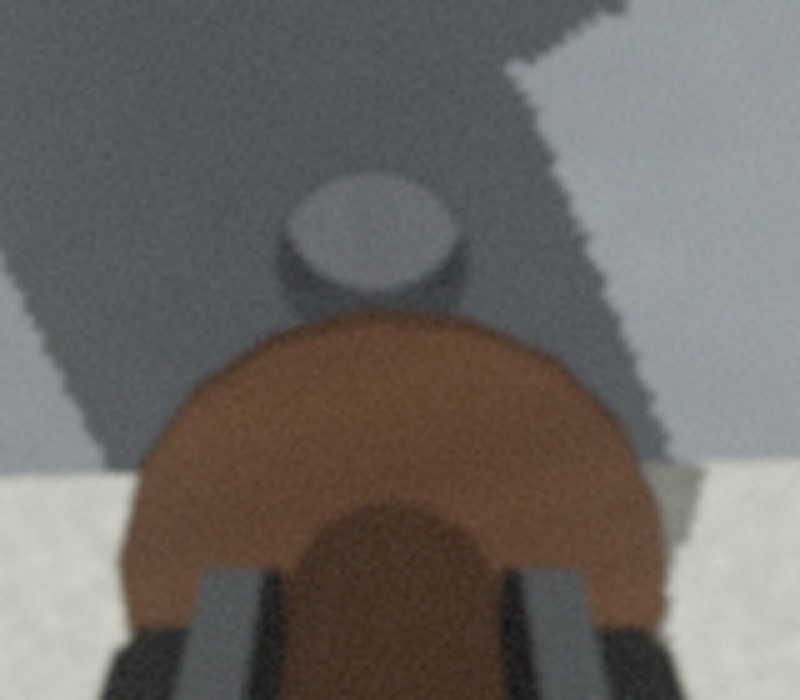

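Vertical dowel: the tip pixel matches its prediction. The wrist view puts the hole at about (0.481, 0.197), so I'll nudge by 2 mm and go down to just above the pad.

>>> step_arm(
  plan=[
    [0,-0.06,0.015,0,0,0],
    [0.3,0,0,0,0,0],
    [0.4,0,0,0,0,0],
    [0.4,0,0,0,0,0],
    [0.4,0,0,0,0,0],
    [0.3,0,0,0,0,0],
    [0.2,0,0,0,0,0],
    [0,0,0,0,0,0],
  ],
)

```text
t: 9.02
eef_pos: [0.4803, 0.1979, 0.1476]
tool_rot: [-0.062, -0.704, -0.061, 0.705]
contact_force: [1.1, -0.6, -0.5]
gripper_width: 0.217
```

Run:
```python
from h import *
o=go([.481,.1967,.122])
p,d=bot.read_camera("scene"); cv2.imwrite("pics/s7.png",cv2.resize(p[150:330,320:500,::-1],None,fx=3,fy=3))
```

```text
t 9.025 tcp [0.4803 0.1979 0.1476] F [ 1.1 -0.6 -0.5] w 0.217 q [-0.24  0.35 -0.33  1.99  0.15  0.83 -2.05]
R [[-0.001, 0.173, -0.985], [-0.0, -0.985, -0.173], [-1.0, 0.0, 0.001]]
delta tool mm [25.6  1.3 -0.6] units [ 0.64   0.033 -0.014]
```

View pics/s7.png

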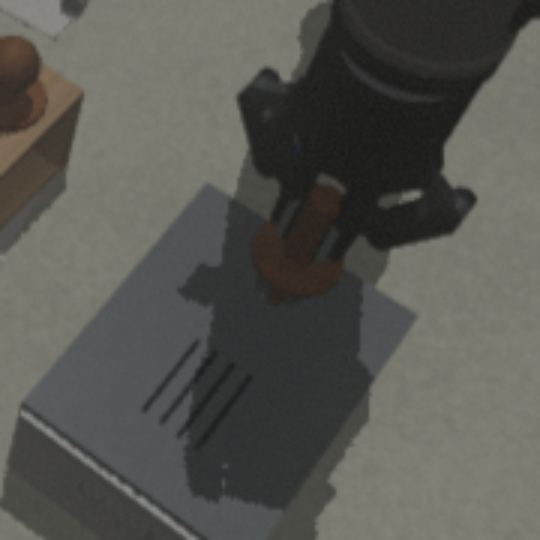

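The shaft is in the hole with no side force. Now I'll press gently.

>>> step_arm(
  plan=[
    [0.15,0.02,0,0,0,0],
    [0.15,0,0,0,0,0],
    [0.12,0,0,0,0,0],
    [0.12,0,0,0,0,0],
    [0.1,0,0,0,0,0],
    [0,0,0,0,0,0],
    [0,0,0,0,0,0],
  ],
)

```text
t: 9.95
eef_pos: [0.4808, 0.1972, 0.1226]
tool_rot: [0.061, 0.704, 0.061, -0.704]
contact_force: [0.0, -0.6, 2.6]
gripper_width: 0.218
```

Run:
```python
from h import *
o=go([.481,.1967,.122])
p,d=bot.read_camera("scene"); cv2.imwrite("pics/s8.png",p[:,:,::-1])
```

```text
t 9.95 tcp [0.4808 0.1972 0.1226] F [ 0.  -0.6  2.6] w 0.218 q [-0.24  0.38 -0.32  2.01  0.17  0.78 -2.06]
R [[0.0, 0.173, -0.985], [0.0, -0.985, -0.173], [-1.0, 0.0, -0.0]]
delta tool mm [ 0.6  0.5 -0.1] units [ 0.015  0.014 -0.004]
```

View pics/s8.png

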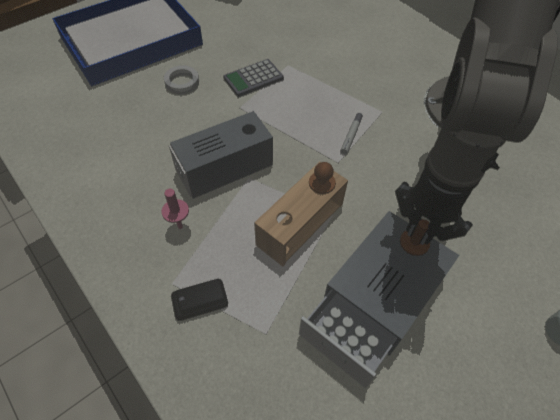

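The drawer sprang out; its vials show at (350,330). The narrow drawer is still shut. I'll withdraw upward and measure the empty stand hole.

>>> step_arm(
  plan=[
    [-0.2,0,0,0,0,0],
    [-0.4,0,0,0,0,0],
    [-0.5,0,0,0,0,0],
    [-0.5,0,0,0,0,0],
    [-0.5,0,0,0,0,0],
    [-0.4,0,0,0,0,0],
    [-0.2,0,0,0,0,0],
    [0,0,0,0,0,0],
  ],
)

```text
t: 11.0
eef_pos: [0.4807, 0.1973, 0.2309]
tool_rot: [0.061, 0.705, 0.062, -0.704]
contact_force: [0.2, -0.7, -0.5]
gripper_width: 0.218
```

Run:
```python
from h import *
o=go([.6295,.002,.2305])
I=[]
for n,b in [("scene",(255,185,315,245)),("top",(240,185,300,245))]:
    p,d=bot.read_camera(n); c=p[b[1]:b[3],b[0]:b[2],::-1]; I.append(cv2.resize(c,(400,400),interpolation=cv2.INTER_CUBIC))
    cv2.imwrite(f"pics/{n}9.png",p[:,:,::-1])
cv2.imwrite("pics/st9.png",np.hstack(I))
```

```text
t 11.0 tcp [0.4807 0.1973 0.2309] F [ 0.2 -0.7 -0.5] w 0.218 q [-0.21  0.24 -0.34  1.91  0.1   1.01 -2.  ]
R [[0.001, 0.173, -0.985], [0.0, -0.985, -0.173], [-1.0, -0.0, -0.001]]
delta tool mm [   0.4  218.1 -112.7] units [ 0.011  5.452 -2.817]
```

View pics/st9.png

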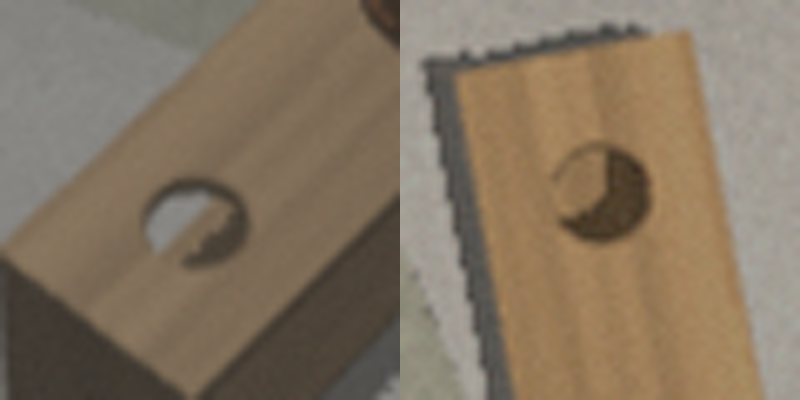

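Run:
```python
from h import *
r=[ray("scene",283.75,217.95),ray("top",269.8,213.3)]
print(tri(r),atz(r[0],.09),atz(r[1],.09))
```

```text
(array([0.627973  , 0.00234786, 0.09101376]), [np.float64(0.0008413872983571165), np.float64(0.0008413872983570569)]) [0.62701596 0.00251922 0.09      ] [0.62866279 0.00172391 0.09      ]
```

>>> step_arm(
  plan=[
    [0,0.4,-0.21,0,0,0],
    [0,0.8,-0.42,0,0,0],
    [0,0.8,-0.42,0,0,0],
    [0,0.8,-0.42,0,0,0],
    [0,0.8,-0.42,0,0,0],
    [0,0.8,-0.42,0,0,0],
    [0,0.7,-0.35,0,0,0],
    [0,0.34,-0.15,0,0,0],
  ],
)

```text
t: 12.1
eef_pos: [0.6297, -0.0011, 0.2296]
tool_rot: [-0.061, -0.704, -0.06, 0.705]
contact_force: [0.3, 1.0, -0.8]
gripper_width: 0.219
```

>>> step_arm(
  plan=[
    [0,0,0,0,0,0],
    [0,0,0,0,0,0],
    [0,0,0,0,0,0],
  ],
)

```text
t: 12.48
eef_pos: [0.6285, 0.0038, 0.2306]
tool_rot: [-0.062, -0.704, -0.062, 0.704]
contact_force: [0.2, -0.1, -0.7]
gripper_width: 0.216
```

Run:
```python
from h import *
o=go([.629,.0023,.1128])
p,d=bot.read_camera("scene"); cv2.imwrite("pics/s10.png",cv2.resize(p[90:290,200:400,::-1],None,fx=3,fy=3))
p,d=bot.read_camera("wrist"); cv2.imwrite("pics/w10.png",p[:,:,::-1])
```

```text
t 12.475 tcp [0.6285 0.0038 0.2306] F [ 0.2 -0.1 -0.7] w 0.216 q [ 0.06  0.41 -0.22  1.66  0.1   1.08 -1.58]
R [[-0.0, 0.175, -0.985], [0.0, -0.985, -0.175], [-1.0, -0.0, 0.0]]
delta tool mm [117.8   1.6  -0.2] units [ 2.945  0.041 -0.005]
```

View pics/s10.png

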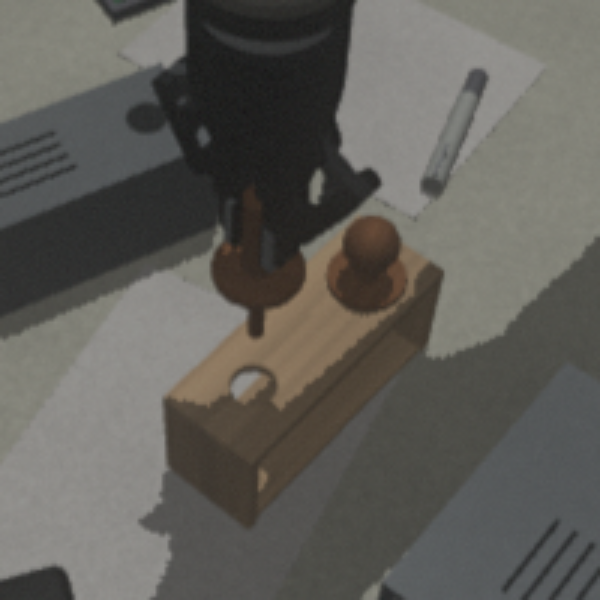

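View pics/w10.png

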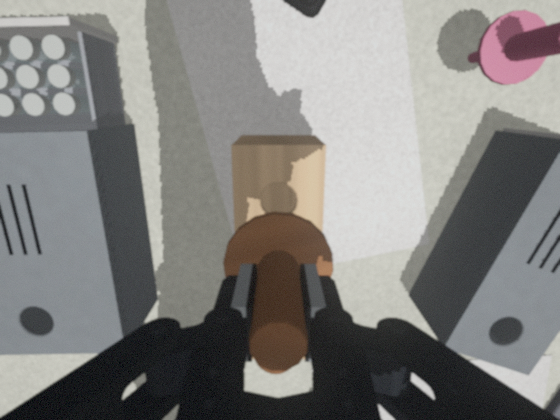

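The dowel is above its hole, with the hole at wrist pixel (278,196) on the dowel's axis, and there's no slip compared with before. Lowering.

>>> step_arm(
  plan=[
    [0.2,0.04,0,0,0,0],
    [0.4,0,0,0,0,0],
    [0.5,0,0,0,0,0],
    [0.5,0,0,0,0,0],
    [0.5,0,0,0,0,0],
    [0.4,0,0,0,0,0],
    [0.3,0,0,0,0,0],
    [0,0,0,0,0,0],
  ],
)

```text
t: 13.58
eef_pos: [0.6287, 0.0008, 0.1175]
tool_rot: [-0.061, -0.704, -0.062, 0.705]
contact_force: [0.1, -0.2, -0.6]
gripper_width: 0.219
```

Run:
```python
from h import *
o=go([.629,.0023,.1124])
p,d=bot.read_camera("scene"); cv2.imwrite("pics/s11.png",cv2.resize(p[90:290,200:400,::-1],None,fx=3,fy=3))
```

```text
t 13.575 tcp [0.6287 0.0008 0.1175] F [ 0.1 -0.2 -0.6] w 0.219 q [ 0.05  0.53 -0.21  1.76  0.14  0.87 -1.61]
R [[-0.002, 0.173, -0.985], [-0.0, -0.985, -0.173], [-1.0, -0.0, 0.002]]
delta tool mm [ 5.1 -1.4 -0.5] units [ 0.127 -0.036 -0.013]
```

View pics/s11.png

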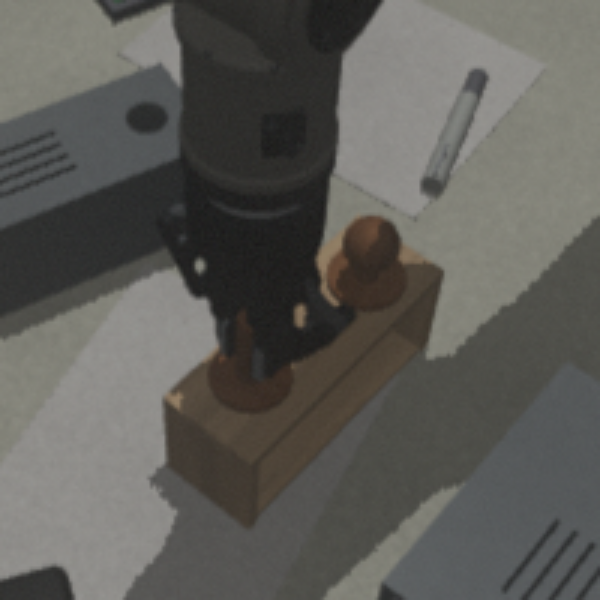

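>>> step_arm(
  plan=[
    [0.06,-0.03,0,0,0,0],
    [0.05,0,0,0,0,0],
    [0.02,0,0,0,0,0],
    [0,0,0,0,0,0],
    [0,0,0,0,0,0],
  ],
)

```text
t: 14.25
eef_pos: [0.6292, 0.002, 0.1134]
tool_rot: [0.062, 0.705, 0.061, -0.704]
contact_force: [-0.1, -0.0, -1.7]
gripper_width: 0.22
```

>>> step_arm(
  plan=[
    [0.025,0,0,0,0,0],
    [0.0,0,0,0,0,0],
    [0,0,0,0,0,0],
  ],
)

```text
t: 14.62
eef_pos: [0.6291, 0.0019, 0.1123]
tool_rot: [-0.061, -0.704, -0.061, 0.704]
contact_force: [0.5, -0.5, -0.7]
gripper_width: 0.219
```

>>> step_arm(
  plan=[
    [0.02,0,0,0,0,0],
    [0.0,0,0,0,0,0],
    [0,0,0,0,0,0],
  ],
)

```text
t: 15.0
eef_pos: [0.6291, 0.002, 0.1122]
tool_rot: [0.062, 0.704, 0.061, -0.704]
contact_force: [-2.9, 0.2, 5.7]
gripper_width: 0.217
```

The collar is on the stand (5.7 N upward). Now I'll open and let the fingers clear.

>>> step_arm(
  plan=[
    [-0.01,0,0,0,0,0],
    [0,0,0,0,0,0],
    [0,0,0,0,0,0],
    [0,0,0,0,0,0],
    [0,0,0,0,0,0],
    [0,0,0,0,0,0],
    [0,0,0,0,0,0],
    [0,0,0,0,0,0],
  ],
  fingers=-1,
)

```text
t: 16.0
eef_pos: [0.6291, 0.002, 0.1119]
tool_rot: [0.061, 0.704, 0.061, -0.704]
contact_force: [0.6, -0.6, 0.2]
gripper_width: 0.999
```

Run:
```python
from h import *
o=go([.629,.0023,.2324])
p,d=bot.read_camera("wrist"); cv2.imwrite("pics/w12.png",p[:,:,::-1])
```

```text
t 16.0 tcp [0.6291 0.002  0.1119] F [ 0.6 -0.6  0.2] w 0.999 q [ 0.05  0.54 -0.21  1.76  0.14  0.86 -1.62]
R [[0.0, 0.173, -0.985], [0.0, -0.985, -0.173], [-1.0, 0.0, -0.0]]
delta tool mm [-1.205e+02 -3.000e-01  1.000e-01] units [-3.012e+00 -8.000e-03  2.000e-03]
```

View pics/w12.png

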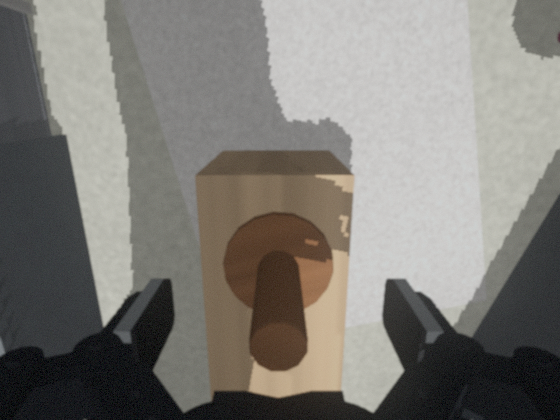

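The dowel stands upright, seated and free of the fingers. Retreating up, then back towards the start so the cameras get a clear view.

>>> step_arm(
  plan=[
    [-0.3,0,0,0,0,0],
    [-0.6,0,0,0,0,0],
    [-0.7,0,0,0,0,0],
    [-0.7,0,0,0,0,0],
    [-0.6,0,0,0,0,0],
    [-0.3,0,0,0,0,0],
    [0,0,0,0,0,0],
  ],
)

```text
t: 16.92
eef_pos: [0.6295, 0.002, 0.2409]
tool_rot: [0.062, 0.705, 0.061, -0.704]
contact_force: [0.1, -0.3, -0.1]
gripper_width: 0.999
```

>>> step_arm(
  plan=[
    [0,0.3,0.3,0,0,0],
    [0,0.6,0.6,0,0,0],
    [0,0.8,0.7,0,0,0],
    [0,0.8,0.7,0,0,0],
    [0,0.8,0.7,0,0,0],
    [0,0.6,0.6,0,0,0],
    [0,0.3,0.3,0,0,0],
    [0,0,0,0,0,0],
  ],
)

```text
t: 17.92
eef_pos: [0.5036, -0.1915, 0.2394]
tool_rot: [-0.061, -0.704, -0.061, 0.705]
contact_force: [0.6, 0.1, 0.4]
gripper_width: 1.003
```

Run:
```python
from h import *
o=go([.629,.0023,.2324])
for n in ["scene","top"]:
    p,d=bot.read_camera(n); cv2.imwrite(f"pics/{n}13.png",p[:,:,::-1])
    P=cloud(n,d).reshape(-1,3); c=P[(abs(P[:,0]-.629)<.035)&(abs(P[:,1]-.002)<.035)]
    t=c[(c[:,2]>.15)&(c[:,2]<.2)]; print(n,len(t),t.mean(0).round(4),t[:,2].max().round(4)); k=c[(c[:,2]>.0925)&(c[:,2]<.103)]; print(np.median(k,0).round(4))
```

```text
t 17.925 tcp [ 0.5036 -0.1915  0.2394] F [0.6 0.1 0.4] w 1.003 q [ 0.37  0.25 -0.15  1.86  0.04  1.03 -1.19]
R [[-0.001, 0.171, -0.985], [0.0, -0.985, -0.171], [-1.0, -0.0, 0.001]]
delta tool mm [   6.9 -169.5 -156.7] units [ 0.173 -4.237 -3.918]
scene 94 [0.6294 0.0032 0.1552] 0.1578
[0.6344 0.0086 0.0958]
top 83 [6.296e-01 4.000e-04 1.552e-01] 0.1587
[6.266e-01 3.000e-04 9.540e-02]
```

View pics/scene13.png

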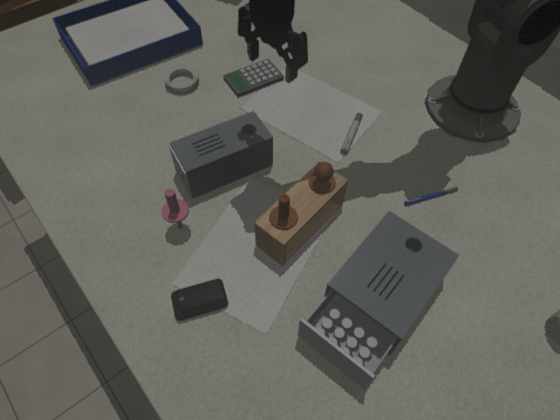

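View pics/top13.png

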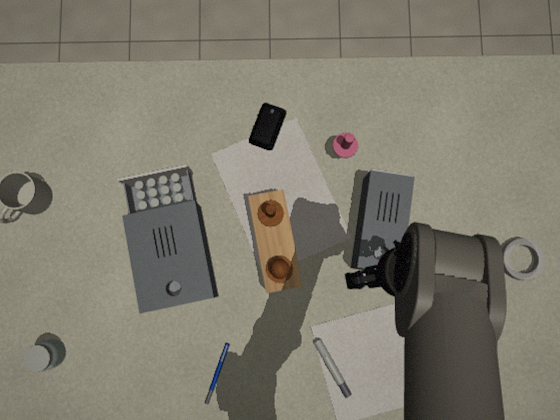

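Everything is in place: the dowel is upright at (270,212) in the top view, the wide drawer is out, the narrow one is shut, and the gripper is clear. Handing in.

```bash
python3 -c "
from station import bot
print(bot.hand_in())"
```

```text
the job is handed in; nothing more can be done
None
```

The wide drawer is out, the dowel is back upright in its stand hole, and the job was handed in at about 18 s of the 58 s. I took the brown dowel from the stand and pushed it about 13 mm into the spring pad through the wide unit's hole (2.6 N at rest). The drawer sprang out, then I put the dowel back by its collar, let go and moved the gripper clear.

**Last checks:** Both fixed cameras show:
- The dowel is upright, with its grip top at (0.629, 0.002, 0.155) and its collar on the stand, as at the start.
- The wide drawer is out and the narrow drawer is shut.
- The pink dowel and the ball-knobbed tool have not moved.

**Disagreements:**
- The two camera views differed by 1–2 mm on the holes and the dowel, well within the 10 mm of play around the shaft.
- As the collar touched the stand, the force read 5.7 N; it was near zero after release.

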